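# Level the worktop stand with a spirit level

## Robot

A 6-joint arm with a two-finger parallel gripper is mounted at the origin on a cart in front of the work surface, level with it; the furniture and walls round the work are solid. World frame = base frame: x ahead of the robot, y to its left, z up, the work surface at z = 0. Lengths are in mm, angles in rad, forces in N, time in s.
With the tool pointing down it reaches from about 275 to 1000 mm from the base axis. Payload 8.4 kg.
Tool frame: the origin (TCP) lies at the very end of the fingers, on their centre line; the grasp point (between the pads) lies 19 mm behind it; z points along the fingers, y is the line along which they close (so a half turn about z gives the same grasp; the last joint's range is limited). The gripper opens to 85 mm and grips with 20 to 120 N. Pads are 22 mm wide; open, the fingers measure 114 mm over their backs; the gripper's body (76 mm by 85 mm) begins 54 mm behind the grasp point. The pads swing forward as they close: fully open they stand 13 mm farther back than shut.
Start: joints at [1.183, 0.353, 1.633, -0, 1.155, -0.002], TCP at [235.187, 579.064, 231.281] pointing down, gripper open.
Joint ranges: [-2.63, 2.63], [-0.92, 2.1], [0.06, 2.66], [-1.3, 4.44], [0, 2.69], [-3.02, 3.02]. Speed limits (rad/s): [2.22, 2.22, 2.79, 3.14, 3.14, 3.14].

## Interface

Orientations are given as [roll, pitch, yaw] about the fixed x, y, z axes, in that order (R = Rz(yaw) Ry(pitch) Rx(roll)).
In Python, from rig import sensors, grab_frame, camera_params, order gives the robot as it stands. The module is installed in compiled form; this text tells all that it offers.
- The arm moves only by the tool move_arm, never from a script. Its argument "motion" is a list of rows, each a list of 7 numbers: the turn, a rotation vector about the tool's x, y, z in rad, then the shift along the tool's x, y, z in m, then the finger opening in m, from 0 to 0.0854. A call has 1 to 8 rows; each row is the pose to reach, as a shift and turn from the pose commanded when the call began, along the tool's axes at that moment; what a row does not reach only later rows make up. A row lasts 1/8 s, in which the tool goes at most 62.5 mm and 10.7 degrees, less where a joint would pass 70% of its speed; a pose out of reach is approached as far as the arm can. A call with a gripper value outside its range is refused whole. The fingers move at their own pace and stop on an object; "grip_force" is the grip in N (left out, the last holds). Time passes only in rows, so rows that repeat a pose let the fingers close. It gives the time, the measured TCP pose, the force, the opening and the grip force at its end, in the units of the state.
- sensors.sense(): the state, without advancing time (a new reading comes with each control period).
- grab_frame(name): name is "scene" or "top" or "wrist"; returns (picture, depth): 420x560x3 uint8, red, green, blue; 420x560 float32, mm along the optical axis (not along the pixel's ray), 0 where there is no reading.
- camera_params(name): a dict with "camera_matrix" (3x3 intrinsics, pixels), "k1" (the pictures are not rectified: a ray, as slopes to the right and down, at radius r is drawn at 1 + k1 r^2 times it, then the intrinsics apply), "world_from_camera" (4x4, takes a point from camera to world coordinates). Camera axes: x right, y down, z forward; pixel columns grow to the right and rows downward; lengths in mm; the calibration is good to about 2 mm. A picture is of the moment at which its call begins: read the wrist's pose just before it. camera_params takes no time and is no camera call; for the wrist camera it gives the pose at the moment of the call.
- order.sign_off(): hands the job in; it is judged then, once.
The state is a dict: "clock": time; "qpos": joint angles; "qvel": joint speeds; "joint_efforts": joint torques, N m; "eef_pos": TCP position; "tcp_rot": TCP orientation; "contact_force": force on the tool from outside, world axes, zero at the start; "wrist_torque": the same for the moment, N m; "opening": opening from 0.0 (shut) to 1.0 (fully open); "grasp_force": force on a finger pad.
Only numpy, scipy, OpenCV 4.12 (cv2) and the standard library are available. Lean on these libraries where they do the work, as an engineer would, in place of code of your own. Each camera call takes 0.05 s, during which the arm holds its last target. There are 200 camera calls.

## Task

Put the spirit level into its fitted pocket on the wooden stand, pushed fully home. Then press the stand's levelling knob all the way down against its spring and, keeping it down, turn it until the bubble rests between the two lines of the vial. Finish while still holding the knob pressed down, with the bubble settled between the lines; leave the jars and the tin alone.

Things in the scene. Friction and masses are not known exactly. Their poses are not given: they have to be found in the camera images.
- level: The spirit level: an aluminium bar, 26 (its x) x 160 (its y) x 44 mm (its z) with black end caps, standing loose on the worktop; origin at the centre of its underside. On top lies a clear vial along y, 16 mm thick, 78 mm long between two black end blocks, top of the vial 59 mm above the origin. 0.16 kg. Grip it across its 26 mm width.
- bubble (a joint): The dark bubble (20 mm long) in the level's vial: its distance in m along the level's +y from the middle of the vial (range -0.028 to 0.028). It floats to the higher end, 9 mm for each 0.01 rad of tilt, and takes about 1 s to settle. The two black lines stand 14 mm either side of the middle, so the bubble is between them within 4 mm of 0. Either way round in the pocket is fine.
- stand: The stand, fixed on the worktop: a wooden board 140 (x) x 340 (y) x 16 mm whose top is about 60 mm above the worktop. Origin on the worktop under the board's centre, y along its length. It is hinged on a low foot bar at its -y end (hinge line parallel to x at y = -150 mm, z = 40 mm) and rests on a sprung levelling foot near its +y end.
- pocket (a point): Centre of the floor of the level's pocket on the board's top (45 mm toward -y from the board's centre): an open-topped aluminium trough, 29 mm (x) x 163 mm (y) inside, 12 mm deep, walls 4 mm thick, with small flared lips to 16 mm above the floor. x, y along the pocket, z square to the board; tilts with the board. The level is home when its origin is at this point.
- knob: The black levelling knob near the board's +y end (axis 135 mm from the board's centre), on an upright screw: a round flange 62 mm wide and on it a straight grip bar 56 mm long (knob's own x), 16 mm wide (own y). Origin on the axis about 66 mm above the worktop (74 mm when sprung up); flange top 13 mm, bar top 41 mm above the origin.
- knob_grip (a point): Point in the grip bar on the knob's axis, 32 mm above the knob's origin, where fingers pinch the bar's 16 mm width; the knob's axes.
- knob_turn (a joint): Turn of the knob, rad, positive clockwise from above, -1.5 to 0.8, light friction, stays put. At 0 the bar lies along the board's x. Each rad clockwise makes the knob's end of the board climb the screw by 0.035 rad (10 mm). The value at which the pressed board is level differs from start to start, -0.4 to 0.4; the knob starts at -1.1 to -0.8, so 0.4 to 1.5 rad clockwise are needed.
- spring (a joint): How far screw and board stand up on the foot's spring, rad: 0.03 when left free (knob 8.5 mm high), 0 when the knob is pressed right down; a push of about 3 N starts it and 7 to 8 N bottoms it on a firm stop. It springs up when let go, so the bubble is right only while the knob is held down. Readings are noisy, about 0.008: average them.
- tin: Bystander: a food tin 57 mm wide, 72 mm high, origin at its underside.
- jam_jar: Bystander: a jam jar 68 mm wide, 84 mm high, origin at its underside.
- jar: Bystander: a tall glass jar 89 mm wide, 166 mm high, origin at its underside.

How it is judged:
By the outcome, as a careful person would: the job done as asked, in the order asked, and still so for the second after the job is handed in, while the arm keeps its last pose, push and grip.
It also fails if it takes over 72 s, if anything falls off the work surface, if the arm or the gripper's body presses on something with over 40 N, if the wrist force passes 120 N, or if a joint passes its speed limit or range.

## Working session

There is one attempt and no reset: what is moved stays moved. The work goes in short steps, Python scripts to look and compute and a tool call to move; the robot and the scene stay as the last step left them, time stands still between calls to the robot, and variables do not carry over. Pictures are saved under pics/ and viewed, at most 10 in all, crops included, and the job is handed in when it is done.

Besides the shell and the picture viewer there is one more tool, called after ">>>" by a JSON object that holds its "api" and its "payload". move_arm: Moves the arm, as the interface text tells. Its arguments: {"type":"object","properties":{"motion":{"type":"array","items":{"type":"array","items":{"type":"number"}}},"grip_force":{"type":"number"}},"required":["motion"]}

```bash
mkdir -p pics; cat > h.py <<'E'
import numpy as np, cv2
from rig import sensors, grab_frame, camera_params, order
def snap(name,tag):
    P=camera_params(name); im,d=grab_frame(name)
    cv2.imwrite(f'pics/{tag}.png',im[:,:,::-1]); np.savez(f'pics/{tag}.npz',im=im,d=d,K=P['camera_matrix'],k1=P['k1'],T=P['world_from_camera'])
    return im,d
def load(tag): return np.load(f'pics/{tag}.npz')
def slopes(f,uv):
    uv=np.array(uv,float).reshape(-1,1,2)
    return cv2.undistortPoints(uv,f['K'],np.array([float(f['k1']),0,0,0])).reshape(-1,2)
def onz(tag,uv,z):
    f=load(tag);s=slopes(f,uv);T=f['T'];r=np.c_[s,np.ones(len(s))]@T[:3,:3].T;o=T[:3,3]
    return o+r*((z-o[2])/r[:,2])[:,None]
def bydepth(tag,uv):
    f=load(tag);s=slopes(f,uv);T=f['T'];d=np.array([f['d'][int(round(v)),int(round(u))] for u,v in np.array(uv).reshape(-1,2)])
    return (np.c_[s,np.ones(len(s))]*d[:,None])@T[:3,:3].T+T[:3,3]
def cloud(tag):
    f=load(tag);H,W=f['d'].shape;u,v=np.meshgrid(np.arange(W),np.arange(H));s=slopes(f,np.stack([u,v],-1).reshape(-1,2))
    d=f['d'].reshape(-1);p=(np.c_[s,np.ones(len(s))]*d[:,None])@f['T'][:3,:3].T+f['T'][:3,3];p[d==0]=np.nan
    return p.reshape(H,W,3)
E
python3 - <<'E'
from h import *
a,_=snap('scene','s0');b,_=snap('top','t0')
c=cv2.imread('pics/s0.png');d=cv2.imread('pics/t0.png')
cv2.imwrite('pics/t0b.png',cv2.resize(d,(800,600)))
for n in('scene','top','wrist'):print(n,camera_params(n)['world_from_camera'].round(2).tolist(),camera_params(n)['camera_matrix'].round(0).tolist())
print(sensors.sense())
E
```

```text
scene [[0.91, -0.26, 0.33, 243.44], [-0.42, -0.57, 0.7, -818.13], [0.01, -0.78, -0.63, 770.2], [0.0, 0.0, 0.0, 1.0]] [[416.0, 0.0, 280.0], [0.0, 416.0, 209.0], [0.0, 0.0, 1.0]]
top [[-0.07, -0.95, 0.29, 189.55], [-1.0, 0.06, -0.02, -27.35], [0.0, -0.29, -0.96, 1497.53], [0.0, 0.0, 0.0, 1.0]] [[546.0, 0.0, 283.0], [0.0, 546.0, 214.0], [0.0, 0.0, 1.0]]
wrist [[0.38, 0.89, 0.27, 166.87], [0.93, -0.36, -0.11, 607.83], [-0.0, 0.29, -0.96, 372.95], [0.0, 0.0, 0.0, 1.0]] [[353.0, 0.0, 280.0], [0.0, 353.0, 212.0], [0.0, 0.0, 1.0]]
{'clock': 0.1, 'qpos': array([ 1.18262437e+00,  3.53578068e-01,  1.63406288e+00, -5.72192071e-05,
        1.15519913e+00, -2.39559768e-03]), 'qvel': array([-0.0003639 , -0.00067311, -0.00014283,  0.00142242, -0.00142979,
        0.00086972]), 'joint_efforts': array([-1.20411649e-03, -6.06353402e+01, -3.42818427e+01, -3.55473151e-05,
        3.94940522e-03,  1.09647630e-05]), 'eef_pos': array([235.0257944 , 578.66382013, 230.63593542]), 'tcp_rot': array([-3.14034511e+00,  4.93311247e-05,  2.75583946e+00]), 'contact_force': array([ 0.88189107, -0.8061566 , -0.00431477]), 'wrist_torque': array([-0.03700909, -0.00188357, -0.02172677]), 'grasp_force': 0.0, 'opening': 0.9964086448700537}
```

View pics/t0b.png

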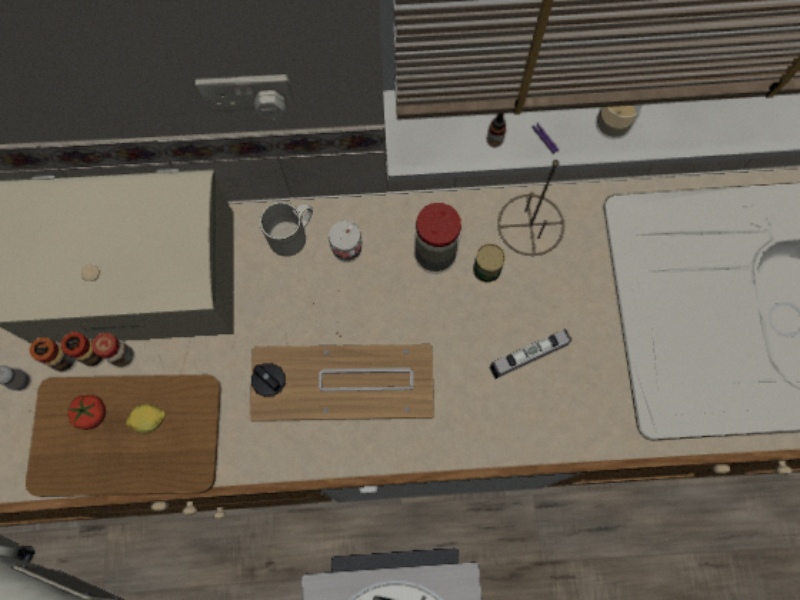

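View pics/s0.png

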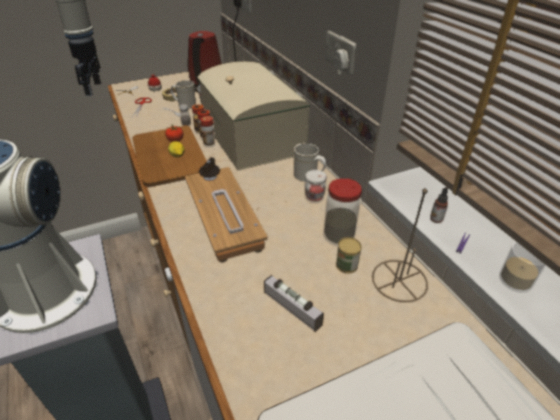

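The top view (800x600) shows the level at about (530,353), the pocket at (366,380) and the knob at (268,379), with the board corners near (250,346) and (433,420). The scene view confirms this and shows the jars behind.

```bash
python3 - <<'E'
from h import *
s=lambda L:np.array(L)*0.7
print('lvl ends',bydepth('t0',s([[493,370],[530,351],[567,339]])).round(0).tolist())
print('lvl ends z44',onz('t0',s([[494,372],[568,337]]),44).round(0).tolist())
print('board corners z60',onz('t0',s([[250,347],[433,345],[434,419],[250,419]]),60).round(0).tolist())
print('pocket corners z74',onz('t0',s([[320,370],[412,370],[413,390],[320,390]]),74).round(0).tolist())
print('knob',bydepth('t0',s([[268,378]])).round(0).tolist())
C=cloud('t0');p=C.reshape(-1,3)
m=(p[:,0]>300)&(p[:,0]<620)&(p[:,1]>-350)&(p[:,1]<-100)&(p[:,2]>35)&(p[:,2]<55)
q=p[m];print(len(q));w=q[:,:2]
r=cv2.minAreaRect(w.astype(np.float32));print(r)
E
```

```text
lvl ends [[494.0, -220.0, 26.0], [520.0, -289.0, 57.0], [541.0, -364.0, 48.0]]
lvl ends z44 [[486.0, -219.0, 44.0], [545.0, -367.0, 44.0]]
board corners z60 [[561.0, 238.0, 60.0], [542.0, -107.0, 60.0], [402.0, -98.0, 60.0], [425.0, 239.0, 60.0]]
pocket corners z74 [[505.0, 107.0, 74.0], [494.0, -64.0, 74.0], [456.0, -63.0, 74.0], [467.0, 108.0, 74.0]]
knob [[486.0, 196.0, 120.0]]
320
((513.8298950195312, -227.13316345214844), (61.37935256958008, 251.0424346923828), 6.192516803741455)
```

```bash
cat >> h.py <<'E'
from scipy.spatial.transform import Rotation as Ro
def go(xyz,psi):
    s=sensors.sense();R=Ro.from_euler('xyz',s['tcp_rot']);T=Ro.from_euler('xyz',[np.pi,0,psi])
    rv=(R.inv()*T).as_rotvec();d=R.inv().apply(np.array(xyz)-s['eef_pos'])/1000
    print('t',round(s['clock'],2),'turn',rv.round(4).tolist(),'shift',d.round(4).tolist(),'F',s['contact_force'].round(1),'q6',s['qpos'][5].round(2))
E
python3 -c "
from h import *
go([480,40,300],1.51)"
```

```text
t 0.1 turn [-0.0011, 0.0008, 1.2458] shift [-0.4297, -0.407, -0.0688] F [ 0.9 -0.8 -0. ] q6 -0.0
```

>>> {"api": "move_arm", "payload": {"motion": [[0,0,0.155,-0.043,-0.041,-0.007,0.085],[0,0,0.31,-0.086,-0.082,-0.014,0.085],[0,0,0.466,-0.129,-0.123,-0.021,0.085],[0,0,0.62,-0.172,-0.163,-0.028,0.085],[0,0,0.78,-0.215,-0.204,-0.035,0.085],[0,0,0.94,-0.258,-0.245,-0.042,0.085],[0,0,1.1,-0.301,-0.286,-0.049,0.085],[0,0,1.246,-0.344,-0.326,-0.055,0.085]]}}

```text
clock: 1.1
eef_pos: [431.6, 145.7, 286.5]
tcp_rot: [3.141, -0.0, 1.505]
contact_force: [0.2, -0.4, -0.8]
opening: 0.995
grasp_force: 0.0
```

```bash
python3 -c "
from h import *
go([480,40,300],1.51)
print(sensors.sense()['eef_pos'],sensors.sense()['tcp_rot'])"
```

```text
t 1.1 turn [0.0003, -0.0001, -0.0051] shift [-0.1023, 0.0553, -0.0134] F [ 0.2 -0.4 -0.8] q6 0.39
[431.58000285 145.72476229 286.54890669] [ 3.14128833e+00 -1.45376026e-04  1.50493150e+00]
```

>>> {"api": "move_arm", "payload": {"motion": [[0,0,0,-0.05,0.027,-0.007,0.085],[0,0,0,-0.102,0.055,-0.013,0.085],[0,0,0,-0.102,0.055,-0.013,0.085],[0,0,0,-0.102,0.055,-0.013,0.085]]}}

```text
clock: 1.6
eef_pos: [479.4, 42.4, 298.9]
tcp_rot: [-3.141, -0.0, 1.509]
contact_force: [0.3, -0.5, -0.4]
opening: 0.993
grasp_force: 0.0
```

```bash
python3 -c "
from h import *
im,d=snap('wrist','w1')
cv2.imwrite('pics/w1b.png',cv2.resize(im[:,:,::-1],(800,600)))
go([515,-292,190],1.95)"
```

```text
t 1.65 turn [-0.001, -0.0005, -0.44] shift [-0.3323, 0.0561, 0.1087] F [-0.3 -0.5 -0.2] q6 0.15
```

View pics/w1b.png

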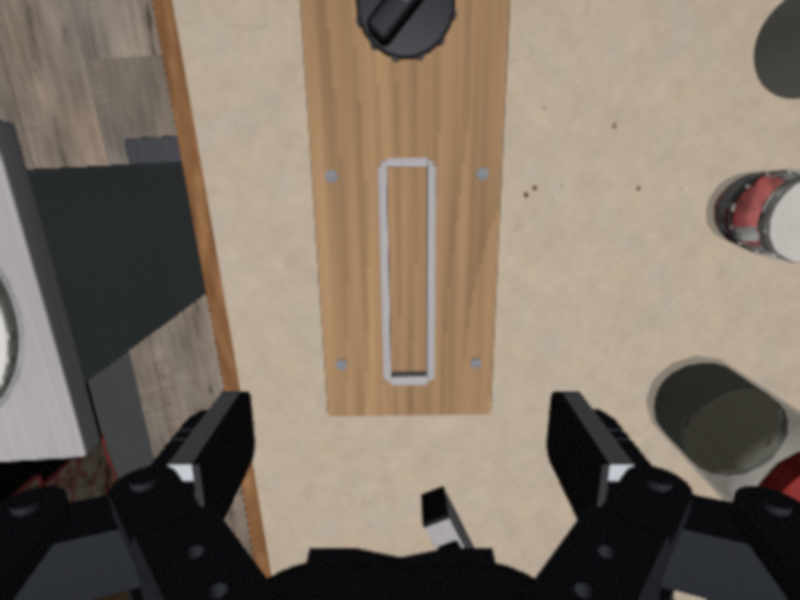

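The wrist view (800x600) shows the pocket's outer corners at (381,159), (436,159), (434,384) and (384,384). The knob is at the top with its bar slanting, and the board edges run straight.

>>> {"api": "move_arm", "payload": {"motion": [[0,0,-0.073,-0.055,0.009,0.018,0.085],[0,0,-0.147,-0.111,0.019,0.036,0.085],[0,0,-0.22,-0.166,0.028,0.054,0.085],[0,0,-0.293,-0.221,0.037,0.072,0.085],[0,0,-0.367,-0.277,0.047,0.09,0.085],[0,0,-0.44,-0.332,0.056,0.109,0.085],[0,0,-0.44,-0.332,0.056,0.109,0.085],[0,0,-0.44,-0.332,0.056,0.109,0.085]]}}

```text
clock: 2.65
eef_pos: [515.6, -290.7, 190.0]
tcp_rot: [-3.141, -0.001, 1.95]
contact_force: [-1.0, -0.5, 0.0]
opening: 0.998
grasp_force: 0.0
```

```bash
python3 -c "
from h import *
im,d=snap('wrist','w2')
cv2.imwrite('pics/w2b.png',cv2.resize(im[:,:,::-1],(800,600)))
s=sensors.sense();print(s['eef_pos'],s['tcp_rot'])
C=cloud('w1')
# wall/lip, board points
q=(np.array([[381,159],[436,159],[434,384],[384,384]])+.5)*.7-.5
print('poc onz',onz('w1',q,74).round(1).tolist())
g=np.array([[350,250],[470,250],[410,250],[350,350],[470,350],[410,350],[350,120],[470,120],[410,190],[434,270],[384,270]])*.7
print(bydepth('w1',g).round(1).tolist())
"
```

```text
[ 515.84397595 -290.54969864  190.41349133] [-3.14158971e+00 -6.42892526e-04  1.95102935e+00]
poc onz [[470.9, 111.9, 74.0], [509.3, 109.5, 74.0], [500.5, -63.4, 74.0], [460.5, -60.9, 74.0]]
[[441.9, 46.4, 60.8], [533.4, 40.8, 61.2], [487.7, 43.7, 61.3], [434.4, -35.7, 60.4], [531.6, -41.3, 61.4], [483.0, -39.1, 59.6], [450.6, 139.3, 61.9], [535.2, 133.9, 62.5], [490.2, 88.4, 62.1], [504.5, 30.7, 77.1], [467.5, 32.8, 76.3]]
```

View pics/w2b.png

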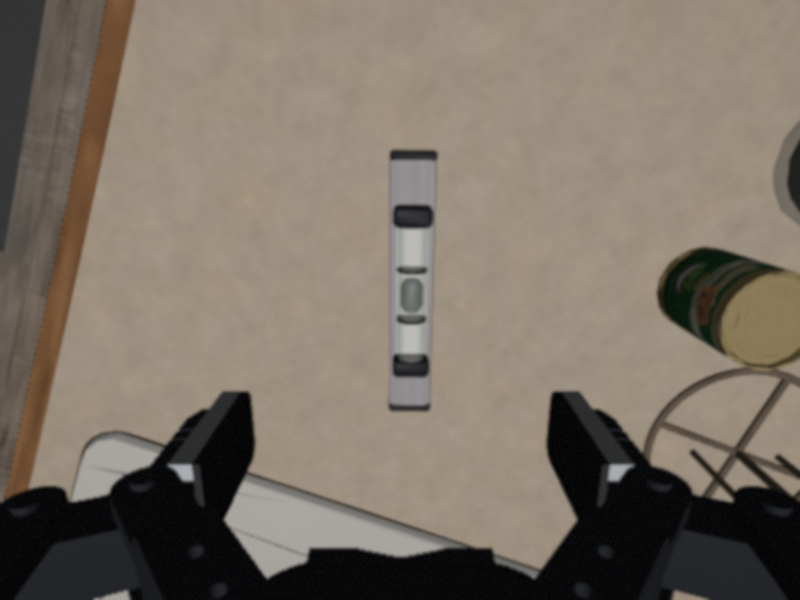

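The wrist view shows the level with its far end centre at (413,153) and near end centre at (409.5,409). The vial lines are at rows 270 and 320, with the bubble (412,295) centred.

```bash
python3 -c "
from h import *
f=lambda L:(np.array(L)+.5)*.7-.5
e=onz('w2',f([[390,152],[437,152],[430,409],[389,409]]),44);print('lvl top corners',e.round(1).tolist())
print('depth',bydepth('w2',f([[413,180],[410,390],[412,295],[350,300]])).round(1).tolist())
a=(e[0]+e[1])/2;b=(e[2]+e[3])/2;c=(a+b)/2;d=a-b;psi=np.arctan2(d[1],d[0]);print('c',c,'len',np.hypot(*d[:2]),'psi',psi)
# fit via cloud for z>35
C=cloud('w2')[:, :].reshape(-1,3);m=(abs(C[:,0]-c[0])<90)&(abs(C[:,1]-c[1])<100)&(C[:,2]>37)&(C[:,2]<70)
print(cv2.minAreaRect(C[m][:,:2].astype(np.float32)))
# pocket from lips: z>71, exclude knob
P=cloud('w1').reshape(-1,3);m=(P[:,0]>445)&(P[:,0]<525)&(P[:,1]>-80)&(P[:,1]<125)&(P[:,2]>71)&(P[:,2]<85)
w=P[m];print(len(w),np.median(w[:,2]),cv2.minAreaRect(w[:,:2].astype(np.float32)))
L=P[m]
for lo,hi in((-40,20),(20,90)):
  k=w[(w[:,1]>lo)&(w[:,1]<hi)];mid=485; print([np.median(k[k[:,0]<mid],0).round(1),np.median(k[k[:,0]>mid],0).round(1)])
go([c[0],c[1],21],psi)
"
```

```text
lvl top corners [[484.3, -224.0, 44.0], [508.2, -214.5, 44.0], [565.3, -360.9, 44.0], [541.0, -370.6, 44.0]]
depth [[501.5, -233.1, 44.5], [548.7, -353.8, 42.7], [524.2, -291.1, 59.1], [493.5, -325.7, -0.7]]
c [ 524.65965021 -292.49069533   44.        ] len 157.10178788062439 psi 1.9414674599766453
((524.91943359375, -292.8818359375), (26.262401580810547, 160.1487274169922), 21.047874450683594)
2011 74.93111484241706 ((484.92510986328125, 24.758712768554688), (174.69998168945312, 40.629215240478516), 87.18941497802734)
[array([465.9,  -9. ,  74.7]), array([500.5,  -9.6,  74.6])]
[array([469.1,  57. ,  75.1]), array([503.8,  56. ,  75.3])]
t 2.7 turn [-0.0, -0.0006, 0.0096] shift [-0.0052, 0.0075, 0.1694] F [-0.1 -0.   0.2] q6 -0.9
```

>>> {"api": "move_arm", "payload": {"motion": [[0,0,0,-0.005,0.0085,0.05,0.06],[0,0,-0.0,-0.005,0.0085,0.1,0.06],[0,0,0.01,-0.005,0.0085,0.14,0.06],[0,0,0.01,-0.005,0.0085,0.165,0.06],[0,0,0.01,-0.005,0.0085,0.1695,0.06],[0,0,0.01,-0.005,0.0085,0.1695,0.06]]}}

```text
clock: 3.45
eef_pos: [526.1, -293.2, 21.8]
tcp_rot: [3.141, 0.001, 1.941]
contact_force: [0.2, -1.4, 0.2]
opening: 0.705
grasp_force: 0.0
```

>>> {"api": "move_arm", "payload": {"motion": [[0,0,0,0,0,0,0.02],[0,0,0,0,0,0,0.02],[0,0,0,0,0,0,0.02],[0,0,0,0,0,0,0.02],[0,0,0,0,0,0,0.02],[0,0,0,0,0,0,0.02]], "grip_force": 50}}

```text
clock: 4.2
eef_pos: [525.9, -294.3, 22.2]
tcp_rot: [3.14, 0.001, 1.94]
contact_force: [-1.3, 0.4, 6.5]
opening: 0.293
grasp_force: 50.1
```

```bash
python3 -c "
from h import *
go([524.9,-292.7,21],1.94);print(sensors.sense())
"
```

```text
t 4.2 turn [0.0012, 0.0012, -0.0004] shift [0.0018, -0.0004, 0.0012] F [-1.3  0.4  6.5] q6 -0.88
{'clock': 4.2, 'qpos': array([-5.12646427e-01,  5.80488426e-01,  1.82010467e+00,  1.73451096e-04,
        7.39294140e-01, -8.81582118e-01]), 'qvel': array([-9.87777294e-05,  2.07185015e-05, -2.12390795e-04, -2.32189660e-04,
       -3.87654721e-04, -1.18221706e-03]), 'joint_efforts': array([ -0.39214195, -61.03667736, -22.41177857,  -0.10656839,
        -0.54230075,   0.06200575]), 'eef_pos': array([ 525.93718083, -294.25037197,   22.16213432]), 'tcp_rot': array([3.14041777e+00, 1.24168431e-03, 1.93960322e+00]), 'contact_force': array([-1.33473471,  0.43112648,  6.48957689]), 'wrist_torque': array([0.18632324, 0.16128944, 0.07201162]), 'grasp_force': 50.12753427028656, 'opening': 0.29338564585527305}
```

>>> {"api": "move_arm", "payload": {"motion": [[0,0,0,0,0,-0.03,0.02],[0,0,0,0,0,-0.07,0.02],[0,0,0,0,0,-0.11,0.02],[0,0,0,0,0,-0.125,0.02],[0,0,0,0,0,-0.125,0.02]]}}

```text
clock: 4.82
eef_pos: [525.6, -294.1, 146.4]
tcp_rot: [3.141, 0.001, 1.94]
contact_force: [-0.3, 0.2, -2.9]
opening: 0.294
grasp_force: 49.8
```

```bash
python3 -c "
from h import *
go([484.8,23,140],1.522);print(sensors.sense()['eef_pos'],sensors.sense()['opening'])
"
```

```text
t 4.83 turn [0.0013, 0.001, 0.4177] shift [0.3105, 0.0763, 0.006] F [-0.3  0.2 -2.9] q6 -0.88
[ 525.60420521 -294.09607881  146.36318564] 0.29386408800683816
```

>>> {"api": "move_arm", "payload": {"motion": [[0,0,0.06,0.04,0.01,0,0.02],[0,0,0.13,0.095,0.023,0,0.02],[0,0,0.2,0.15,0.037,0,0.02],[0,0,0.27,0.205,0.05,0,0.02],[0,0,0.34,0.255,0.063,0,0.02],[0,0,0.4,0.295,0.073,0,0.02],[0,0,0.4177,0.3105,0.0763,0,0.02],[0,0,0.4177,0.3105,0.0763,0,0.02]]}}

```text
clock: 5.82
eef_pos: [483.2, 24.1, 144.2]
tcp_rot: [-3.139, 0.0, 1.524]
contact_force: [0.6, -1.1, -1.7]
opening: 0.296
grasp_force: 49.8
```

```bash
python3 -c "
from h import *
go([484.8,23,104],1.522)
im,d=snap('wrist','w3')
cv2.imwrite('pics/w3b.png',cv2.resize(im[:,:,::-1],(800,600)))
s=sensors.sense();print(s['eef_pos'],s['tcp_rot'])
"
```

```text
t 5.83 turn [-0.0028, 0.0003, 0.0023] shift [-0.001, 0.0017, 0.0402] F [ 0.6 -1.1 -1.7] q6 0.09
[483.56303888  23.35444233 144.45550387] [-3.13928447e+00  4.28083258e-04  1.52381332e+00]
```

View pics/w3b.png

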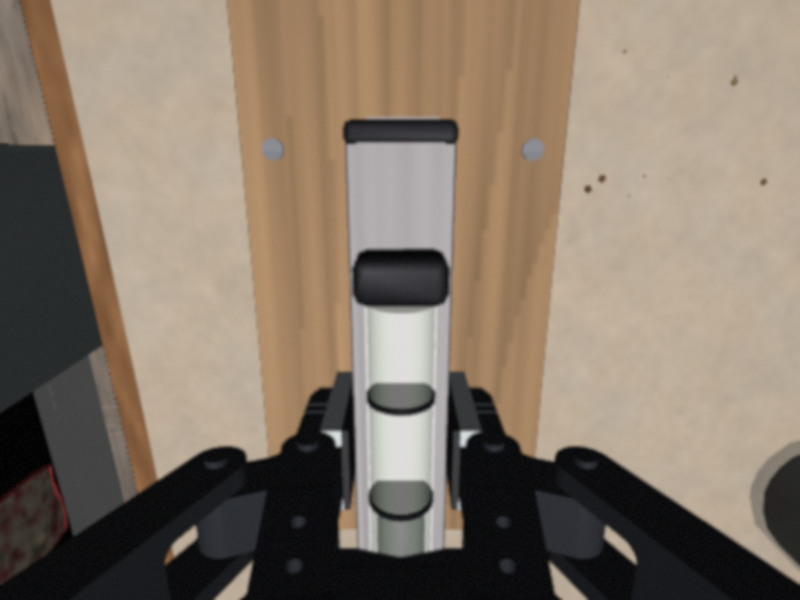

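The level is held straight, its far-end centre at (401,122). The pocket's far lip peeks out at (401,118) and the board screws are at (272,149) and (533,149).

```bash
python3 -c "
from h import *
f=lambda L:(np.array(L)+.5)*.7-.5
C=cloud('w3').reshape(-1,3)
m=(abs(C[:,0]-487)<30)&(C[:,1]>60)&(C[:,1]<120)&(C[:,2]>150)&(C[:,2]<172)
k=C[m];print('lvl far end',k[:,1].max(),np.percentile(k[:,2],[10,50,90]))
z=np.median(k[:,2])
for r in (135,180,220):
  E=onz('w3',f([[345,r],[457,r]]),z);print(E.round(1).tolist())
for t,q in (('w1',[[331,175.5],[482.5,174.5],[341,365],[476,363.5]]),('w3',[[272,149],[533,149]])): 
  E=onz(t,f(q),62);print(t,E.round(1).tolist())
"
```

```text
lvl far end 106.57427062352394 [164.65053087 165.74430071 166.69586908]
[[475.3, 103.1, 165.7], [500.7, 102.0, 165.7]]
[[474.5, 93.3, 165.7], [500.5, 92.0, 165.7]]
[[473.8, 84.0, 165.7], [500.4, 82.8, 165.7]]
w1 [[433.2, 102.5, 62.0], [543.4, 96.3, 62.0], [425.9, -47.5, 62.0], [536.0, -53.0, 62.0]]
w3 [[432.9, 102.0, 62.0], [543.6, 96.8, 62.0]]
```

>>> {"api": "move_arm", "payload": {"motion": [[0,0,0.001,-0.001,0.0012,0.02,0.02],[0,0,0.001,-0.001,0.0012,0.036,0.02],[0,0,0.001,-0.001,0.0012,0.042,0.02],[0,0,0.001,-0.001,0.0012,0.046,0.02],[0,0,0.001,-0.001,0.0012,0.05,0.02],[0,0,0.001,-0.001,0.0012,0.053,0.02],[0,0,0.001,-0.001,0.0012,0.055,0.02]]}}

```text
clock: 6.75
eef_pos: [486.2, 23.1, 92.5]
tcp_rot: [3.141, -0.001, 1.52]
contact_force: [-9.3, 8.8, 30.4]
opening: 0.292
grasp_force: 54.1
```

>>> {"api": "move_arm", "payload": {"motion": [[0,0,0,0.0005,0,-0.008,0.02],[0,0,0,0.001,-0.001,-0.012,0.02],[0,0,0,0.001,-0.001,-0.012,0.02],[0,0,0,0.001,-0.001,-0.012,0.02]]}}

```text
clock: 7.25
eef_pos: [484.5, 23.2, 102.6]
tcp_rot: [-3.141, 0.0, 1.521]
contact_force: [0.1, -1.0, -2.7]
opening: 0.294
grasp_force: 49.8
```

```bash
python3 -c "
from h import *
go([484.8,23,104],1.522)
im,d=snap('wrist','w4')
cv2.imwrite('pics/w4b.png',cv2.resize(im[20:260,140:420,::-1],(800,686))[:600])
s=sensors.sense();print(s['eef_pos'],s['tcp_rot'],s['contact_force'])
"
```

```text
t 7.25 turn [-0.0003, 0.0, -0.0009] shift [-0.0002, 0.0003, -0.0014] F [ 0.1 -1.  -2.7] q6 0.09
[484.46949632  23.189946   102.51466423] [-3.14113326e+00  5.67928184e-05  1.52107084e+00] [ 0.35303003 -0.00516907 -2.40571467]
```

View pics/w4b.png

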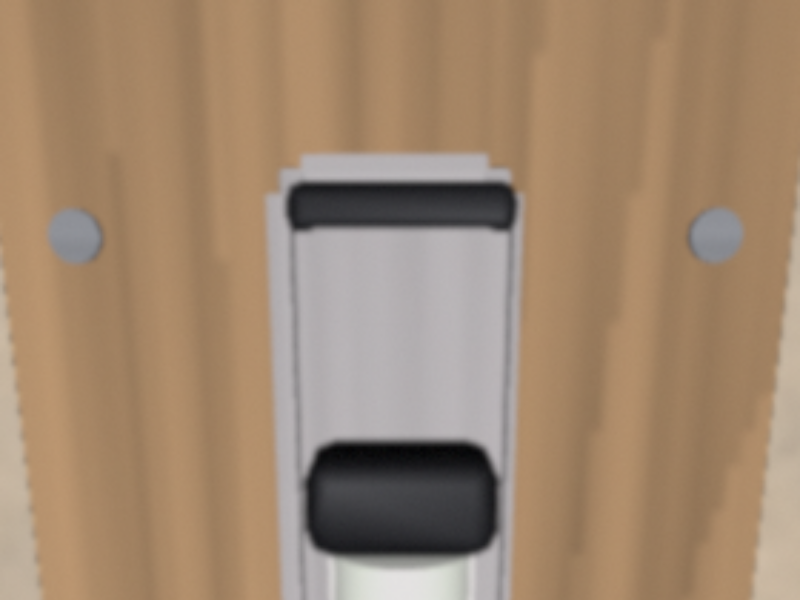

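The crop shows the level's far cap at columns 289-515 and the pocket's flared lips at 268-522, with their outer far edge at row 155. I'll convert these to world coordinates to find the lateral offset.

```bash
python3 -c "
from h import *
g=lambda L:(np.array(L)+.5)/2.857-.5+np.array([140,20])
P=cloud('w4').reshape(-1,3)
m=(P[:,0]>450)&(P[:,0]<525)&(P[:,1]>60)&(P[:,1]<125)
w=P[m]
k=w[(w[:,2]>115)&(w[:,2]<130)];print('lvl z',np.median(k[:,2]));zl=np.median(k[:,2])
k=w[(w[:,2]>70)&(w[:,2]<85)];print('lip z',np.median(k[:,2]));zp=np.median(k[:,2])
A=onz('w4',g([[268,200],[522,200],[283,580],[513,580],[300,155],[488,155]]),zp);print('lip outer',A.round(1).tolist())
B=onz('w4',g([[289,205],[515,205],[295,300],[508,300],[301,420],[504,420],[300,183],[500,183]]),zl);print('lvl',B.round(1).tolist())
s=lambda Q,i:((Q[i]+Q[i+1])/2).round(1)
print([s(A,0),s(A,2),s(A,4)],[s(B,0),s(B,2),s(B,4),s(B,6)])
"
```

```text
lvl z 124.00630706156232
lip z 76.61441899065228
lip outer [[468.5, 105.8, 76.6], [508.5, 103.8, 76.6], [465.5, 42.7, 76.6], [506.0, 40.7, 76.6], [474.1, 112.1, 76.6], [503.3, 110.7, 76.6]]
lvl [[476.7, 103.2, 124.0], [502.3, 101.9, 124.0], [476.5, 92.7, 124.0], [501.3, 91.5, 124.0], [476.1, 78.7, 124.0], [500.5, 77.5, 124.0], [478.1, 105.4, 124.0], [500.6, 104.3, 124.0]]
[array([488.5, 104.8,  76.6]), array([485.8,  41.7,  76.6]), array([488.7, 111.4,  76.6])] [array([489.5, 102.5, 124. ]), array([488.9,  92.1, 124. ]), array([488.3,  78.1, 124. ]), array([489.4, 104.9, 124. ])]
```

>>> {"api": "move_arm", "payload": {"motion": [[0,0,0,0,-0.001,0,0.02],[0,0,0,0,-0.001,0.004,0.02],[0,0,0,0,-0.001,0.008,0.02],[0,0,0,0,-0.001,0.011,0.02],[0,0,0,0,-0.001,0.013,0.02],[0,0,0,0,-0.001,0.015,0.02]], "grip_force": 30}}

```text
clock: 8.05
eef_pos: [483.7, 23.3, 87.6]
tcp_rot: [-3.142, 0.0, 1.521]
contact_force: [-0.1, -0.1, -1.3]
opening: 0.295
grasp_force: 49.8
```

>>> {"api": "move_arm", "payload": {"motion": [[0,0,0,0,0,0.002,0.02],[0,0,0,0,0,0.004,0.02],[0,0,0,0,0,0.006,0.02],[0,0,0,0,0,0.007,0.02],[0,0,0,0,0,0.007,0.02]], "grip_force": 30}}

```text
clock: 8.68
eef_pos: [483.9, 23.6, 81.8]
tcp_rot: [3.141, -0.0, 1.521]
contact_force: [-3.7, 2.7, 15.8]
opening: 0.29
grasp_force: 52.2
```

>>> {"api": "move_arm", "payload": {"motion": [[0,0,0,0,0,0.001,0.02],[0,0,0,0,0,0.002,0.02],[0,0,0,0,0,0.003,0.02],[0,0,0,0,0,0.003,0.02]]}}

```text
clock: 9.18
eef_pos: [484.1, 24.5, 79.8]
tcp_rot: [3.141, -0.002, 1.52]
contact_force: [-8.4, 8.9, 29.3]
opening: 0.291
grasp_force: 54.2
```

>>> {"api": "move_arm", "payload": {"motion": [[0,0,0,0,0,-0.001,0.02],[0,0,0,0,0,-0.001,0.045],[0,0,0,0,0,-0.001,0.045],[0,0,0,0,0,-0.001,0.045],[0,0,0,0,0,-0.02,0.05],[0,0,0,0,0,-0.06,0.05],[0,0,0,0,0,-0.1,0.05],[0,0,0,0,0,-0.1,0.05]]}}

```text
clock: 10.18
eef_pos: [485.7, 23.3, 180.4]
tcp_rot: [3.136, -0.0, 1.521]
contact_force: [-0.6, 0.4, 0.2]
opening: 0.586
grasp_force: 0.0
```

```bash
python3 -c "
from h import *
im,d=snap('wrist','w5')
cv2.imwrite('pics/w5b.png',cv2.resize(im[:,:,::-1],(800,600)))
s=sensors.sense();print(s['eef_pos'],s['tcp_rot'],s['contact_force'])
P=cloud('w5').reshape(-1,3)
# heights: bar top along y vs board
u=(P[:,0]-484.9-0.047*(P[:,1]-24.8))
for y0,y1 in((80,100),(64,72),(-30,-22),(-50,-35)):
  k=(P[:,1]>y0)&(P[:,1]<y1)
  a=P[k&(abs(u)<9)];b=P[k&(abs(u)>26)&(abs(u)<50)]
  print(y0,len(a),len(b),a[:,2].size and np.median(a[:,2]),b[:,2].size and np.median(b[:,2]), np.median(a[:,0]) if len(a) else 0)
"
```

```text
[484.48485085  23.2535298  178.68286945] [ 3.13902574e+00 -2.19505341e-04  1.52094326e+00] [-0.55164129  0.2784217  -1.39465697]
80 1059 1949 105.7466907234257 61.73513850468129 488.1562419358346
64 420 720 118.35591578733072 61.43455952596295 486.96887040451173
-30 146 461 117.06332541509855 60.5045639099738 483.08861829861837
-50 463 824 104.1627194752252 60.23714041428559 481.778310177537
```

View pics/w5b.png

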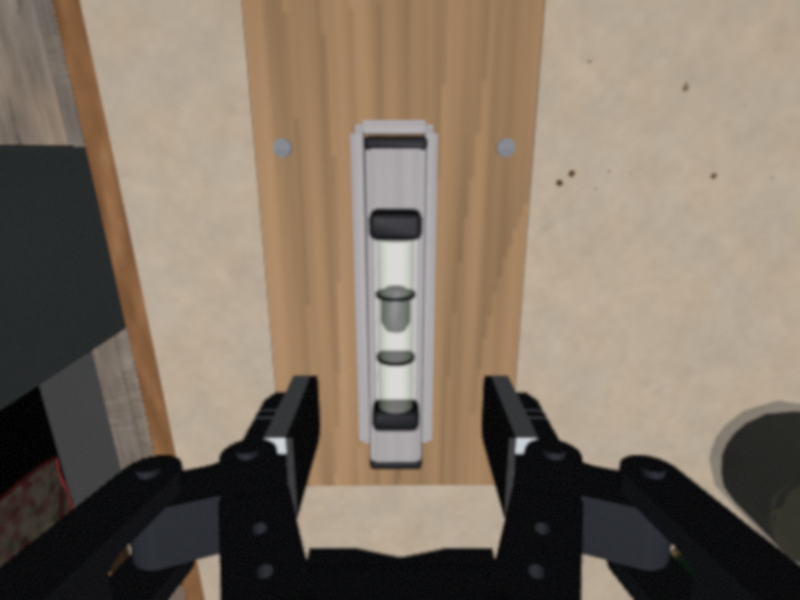

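The level is home: the bar top stands 44 mm above the board at both ends. The bubble spans rows 286-333, with the lines at rows 294 and 357. It sits about 7 mm toward the knob end, so roughly +0.6 rad will be needed once the knob is pressed.

```bash
python3 -c "
from h import *
P=cloud('t0').reshape(-1,3)
for z in (80,130,180,230,280,330):
  m=(P[:,2]>z)&(P[:,2]<z+50)&(P[:,1]>130)&(P[:,1]<500)&(P[:,0]>380)&(P[:,0]<800)
  k=P[m];print(z,len(k),np.percentile(k,1,0).round(0) if len(k) else '',np.percentile(k,99,0).round(0) if len(k) else '')
go([494,205,220],3.99)
"
```

```text
80 1536 [464. 138.  81.] [794. 497. 129.]
130 758 [602. 278. 130.] [795. 497. 179.]
180 6516 [601. 276. 191.] [798. 498. 230.]
230 1042 [649. 276. 230.] [779. 498. 255.]
280 0  
330 0  
t 10.22 turn [0.0014, 0.0031, -2.4691] shift [0.182, 0.0006, -0.0413] F [-0.6  0.3 -1.4] q6 0.09
```

>>> {"api": "move_arm", "payload": {"motion": [[0,0,-0.18,0.02,0,-0.02,0.05],[0,0,-0.36,0.045,0,-0.041,0.05],[0,0,-0.54,0.07,0,-0.041,0.05],[0,0,-0.72,0.095,0,-0.041,0.05],[0,0,-0.9,0.12,0,-0.041,0.05],[0,0,-1.08,0.145,0,-0.041,0.05],[0,0,-1.26,0.165,0,-0.041,0.05],[0,0,-1.44,0.182,0,-0.041,0.05]]}}

```text
clock: 11.22
eef_pos: [491.9, 205.5, 216.9]
tcp_rot: [-3.14, -0.002, 2.967]
contact_force: [-0.7, 0.0, 0.4]
opening: 0.588
grasp_force: 0.0
```

>>> {"api": "move_arm", "payload": {"motion": [[0,0,-0.17,0,0,0,0.05],[0,0,-0.34,0,0,0,0.05],[0,0,-0.51,0,0,0,0.05],[0,0,-0.68,0,0,0,0.05],[0,0,-0.85,0,0,0,0.05],[0,0,-1.03,0,0,0,0.05],[0,0,-1.03,0,0,0,0.05]]}}

```text
clock: 12.1
eef_pos: [492.0, 204.7, 217.2]
tcp_rot: [3.14, -0.002, -2.293]
contact_force: [-0.5, 0.7, -0.2]
opening: 0.584
grasp_force: 0.0
```

```bash
python3 -c "
from h import *
im,d=snap('wrist','w6')
cv2.imwrite('pics/w6b.png',cv2.resize(im[:,:,::-1],(800,600)))
s=sensors.sense();print(s['eef_pos'],s['tcp_rot'],s['contact_force'])
P=cloud('w6').reshape(-1,3)
m=(np.hypot(P[:,0]-493,P[:,1]-204)<50)&(P[:,2]>102);k=P[m]
print(len(k),np.median(k[:,2]),k.mean(0),cv2.minAreaRect(k[:,:2].astype(np.float32)))
print(np.degrees(np.arctan2(*np.linalg.svd(k[:,:2]-k[:,:2].mean(0),full_matrices=False)[2][0][::-1])))
"
```

```text
[492.14022131 204.76857967 217.44606178] [ 3.14065722e+00 -1.92222806e-03 -2.29612736e+00] [ 0.20926864 -0.33484801  0.49389903]
32644 277.32390781509537 [489.03648753 196.98686558 270.80369558] ((492.05145263671875, 202.26806640625), (54.84041976928711, 99.87334442138672), 62.74856948852539)
-40.85503900521699
```

View pics/w6b.png

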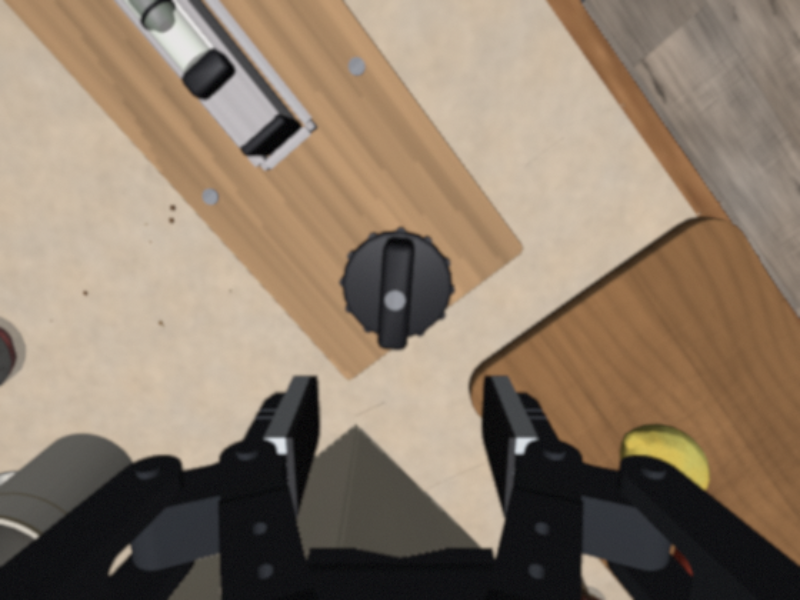

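The knob bar runs from (398,240) to (393,347), with its axis dot at (395,300). It is nearly in line with the fingers already.

```bash
python3 -c "
from h import *
f=lambda L:(np.array(L)+.5)*.7-.5
P=cloud('w6').reshape(-1,3)
m=(np.hypot(P[:,0]-493,P[:,1]-204)<50)&(P[:,2]>100)&(P[:,2]<130);k=P[m]
z=np.median(k[:,2]);print(len(k),z,cv2.minAreaRect(k[:,:2].astype(np.float32)))
E=onz('w6',f([[398,240],[393,347],[395,300]]),z);d=E[0]-E[1];print(E.round(1).tolist(),(E[0]+E[1])/2,np.hypot(*d[:2]),np.arctan2(d[1],d[0]))
d=np.linalg.svd(k[:,:2]-k[:,:2].mean(0),full_matrices=False)[2][0];psi=np.arctan2(d[1],d[0]);psi+=np.pi*(abs(psi+2.29)>1.6)*-np.sign(psi);print('svd',psi,k.mean(0))
m=(np.hypot(P[:,0]-493,P[:,1]-204)<45)&(P[:,2]>80)&(P[:,2]<95);print('flange',cv2.minEnclosingCircle(P[m][:,:2].astype(np.float32)),np.median(P[m][:,2]))
go([493,204.5,97],psi)
"
```

```text
1668 118.12022758186744 ((493.05120849609375, 202.19029235839844), (56.008914947509766, 16.040969848632812), 44.54399871826172)
[[472.1, 180.4, 118.1], [510.7, 220.2, 118.1], [493.2, 202.0, 118.1]] [491.42371091 200.31693451 118.12022758] 55.478762453884514 -2.3413371723804604
svd -2.363102787347914 [491.30496657 200.4422094  117.65671974]
flange ((492.873779296875, 203.2101287841797), 32.74448013305664) 90.3601755594205
t 12.15 turn [0.0009, -0.002, 0.067] shift [-0.0006, -0.0009, 0.1204] F [ 0.2 -0.3  0.5] q6 -2.02
```

```bash
python3 -c "
from h import *
go([493.1,202.2,93],-2.364)"
```

```text
t 12.15 turn [0.0009, -0.002, 0.0679] shift [0.001, -0.0025, 0.1244] F [ 0.2 -0.3  0.5] q6 -2.02
```

>>> {"api": "move_arm", "payload": {"motion": [[0,0,0.068,0.001,-0.0025,0.03,0.05],[0,0,0.068,0.001,-0.0025,0.06,0.05],[0,0,0.068,0.001,-0.0025,0.09,0.05],[0,0,0.068,0.001,-0.0025,0.11,0.05],[0,0,0.068,0.001,-0.0025,0.122,0.05],[0,0,0.068,0.001,-0.0025,0.1235,0.05],[0,0,0.068,0.001,-0.0025,0.1235,0.05]]}}

```text
clock: 13.02
eef_pos: [494.3, 202.8, 95.7]
tcp_rot: [-3.141, 0.001, -2.361]
contact_force: [1.2, 0.5, 0.0]
opening: 0.585
grasp_force: 0.0
```

>>> {"api": "move_arm", "payload": {"motion": [[0,0,0,0,0,0,0.01],[0,0,0,0,0,0,0.01],[0,0,0,0,0,0,0.01],[0,0,0,0,0,0,0.01],[0,0,0,0,0,0,0.01],[0,0,0,0,0,0,0.01]], "grip_force": 60}}

```text
clock: 13.78
eef_pos: [494.2, 203.1, 95.5]
tcp_rot: [3.141, 0.001, -2.36]
contact_force: [-1.3, 4.8, 3.0]
opening: 0.169
grasp_force: 60.6
```

>>> {"api": "move_arm", "payload": {"motion": [[0,0,0,0,0,0.002,0.01],[0,0,0,0,0,0.004,0.01],[0,0,0,0,0,0.006,0.01],[0,0,0,0,0,0.008,0.01],[0,0,0,0,0,0.009,0.01],[0,0,0,0,0,0.009,0.01]]}}

```text
clock: 14.52
eef_pos: [494.6, 204.6, 87.3]
tcp_rot: [3.141, 0.003, -2.361]
contact_force: [-3.9, 12.9, 11.8]
opening: 0.174
grasp_force: 61.2
```

>>> {"api": "move_arm", "payload": {"motion": [[0,0,0,0,0,0.001,0.01],[0,0,0,0,0,0.002,0.01],[0,0,0,0,0,0.002,0.01]]}}

```text
clock: 14.9
eef_pos: [495.0, 204.7, 86.6]
tcp_rot: [3.141, 0.004, -2.361]
contact_force: [-7.5, 11.7, 27.0]
opening: 0.178
grasp_force: 63.4
```

>>> {"api": "move_arm", "payload": {"motion": [[0,0,0.06,-0.0005,0.0005,0,0.01],[0,0,0.14,-0.0008,0.0008,0,0.01],[0,0,0.22,-0.0008,0.0008,0,0.01],[0,0,0.3,-0.0008,0.0008,0,0.01],[0,0,0.3,-0.0008,0.0008,0,0.01]]}}

```text
clock: 15.52
eef_pos: [495.0, 204.3, 86.5]
tcp_rot: [-3.141, 0.002, -2.661]
contact_force: [-5.5, 2.3, 27.3]
opening: 0.173
grasp_force: 63.3
```

>>> {"api": "move_arm", "payload": {"motion": [[0,0,0.07,0,0,0,0.01],[0,0,0.14,0,0,0,0.01],[0,0,0.21,0,0,0,0.01],[0,0,0.28,0,0,0,0.01],[0,0,0.34,0,0,0,0.01],[0,0,0.34,0,0,0,0.01],[0,0,0.34,0,0,0,0.01],[0,0,0.34,0,0,0,0.01]]}}

```text
clock: 16.52
eef_pos: [495.3, 203.7, 86.4]
tcp_rot: [-3.141, 0.003, -3.0]
contact_force: [-3.6, -2.7, 25.3]
opening: 0.177
grasp_force: 63.3
```

>>> {"api": "move_arm", "payload": {"motion": [[0,0,0,0,0,0,0.01],[0,0,0,0,0,0,0.01],[0,0,0,0,0,0,0.01],[0,0,0,0,0,0,0.01],[0,0,0,0,0,0,0.01],[0,0,0,0,0,0,0.01],[0,0,0,0,0,0,0.01],[0,0,0,0,0,0,0.01]]}}

```text
clock: 17.52
eef_pos: [495.3, 203.7, 86.4]
tcp_rot: [-3.141, 0.003, -3.0]
contact_force: [-3.7, -2.5, 25.3]
opening: 0.168
grasp_force: 63.3
```

```bash
cat >> h.py <<'E'
def look(tag):
    out=[]
    for n in('top','scene'):
        acc=[];
        for i in range(4): im,d=snap(n,f'{n}_{tag}');acc.append(im.astype(float))
        out.append(np.mean(acc,0))
    np.savez(f'pics/avg_{tag}.npz',top=out[0],scene=out[1])
    # rectify a strip along the vial: columns = level y (+80..-80), 0.25 mm/px ; rows = level x
    rows=[]
    for n,im in zip(('top','scene'),out):
        P=camera_params(n);T=np.linalg.inv(P['world_from_camera'])
        yy,xx=np.meshgrid(np.arange(-50,50,.25),np.arange(-15,15.1,.25))
        c=np.array([484.9,24.8]);ax=np.array([.048,.9988]);ay=np.array([.9988,-.048])
        w=np.stack([c[0]+yy*ax[0]+xx*ay[0],c[1]+yy*ax[1]+xx*ay[1],0*yy+112],-1).reshape(-1,3)
        q=w@T[:3,:3].T+T[:3,3]
        uv,_=cv2.projectPoints(q,np.zeros(3),np.zeros(3),P['camera_matrix'],np.array([float(P['k1']),0,0,0]))
        mp=uv.reshape(*yy.shape,2).astype(np.float32)
        rows.append(cv2.resize(cv2.remap(im.astype(np.float32),mp[...,0],mp[...,1],cv2.INTER_CUBIC),(800,240)))
    cv2.imwrite(f'pics/strip_{tag}.png',np.clip(np.vstack(rows),0,255)[:,:,::-1])
    s=sensors.sense();print(s['clock'],s['eef_pos'],s['tcp_rot'],s['contact_force'])
E
python3 -c "
from h import *
look('a')"
```

```text
17.925 [495.27492942 203.66477632  86.36635549] [-3.14126563e+00  2.52299022e-03 -2.99983520e+00] [-3.11190677 -2.14013454 26.61889751][ WARN:0@9.427] global loadsave.cpp:1063 imwrite_ Unsupported depth image for selected encoder is fallbacked to CV_8U.
```

View pics/strip_a.png

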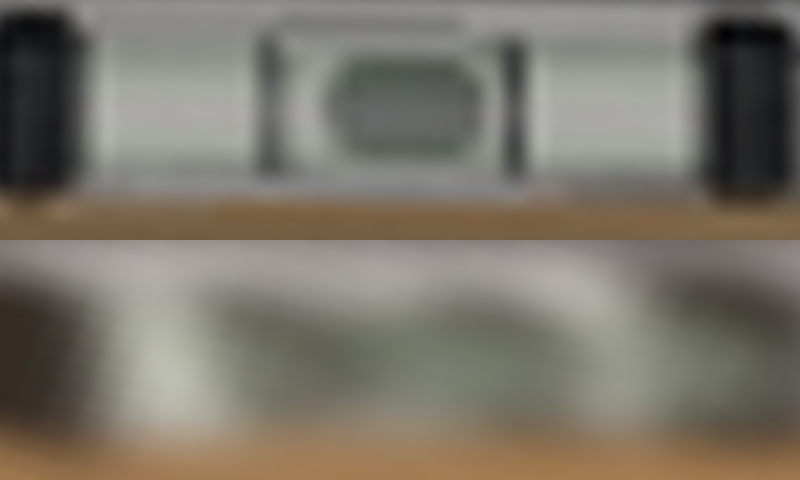

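In the top-camera strip (8 px/mm) the lines are at columns 270 and 513, and the bubble spans 325-485. That puts it about 1.7 mm toward +y, already between the lines, so I'll nudge it -0.05 rad.

>>> {"api": "move_arm", "payload": {"motion": [[0,0,-0.03,0,0,0,0.01],[0,0,-0.05,0,0,0,0.01],[0,0,-0.05,0,0,0,0.01],[0,0,-0.05,0,0,0,0.01],[0,0,-0.05,0,0,0,0.01],[0,0,-0.05,0,0,0,0.01],[0,0,-0.05,0,0,0,0.01],[0,0,-0.05,0,0,0,0.01]]}}

```text
clock: 18.92
eef_pos: [495.3, 203.8, 86.4]
tcp_rot: [-3.141, 0.003, -2.95]
contact_force: [-4.4, -1.2, 25.8]
opening: 0.177
grasp_force: 63.2
```

>>> {"api": "move_arm", "payload": {"motion": [[0,0,0,0,0,0,0.01],[0,0,0,0,0,0,0.01],[0,0,0,0,0,0,0.01],[0,0,0,0,0,0,0.01],[0,0,0,0,0,0,0.01],[0,0,0,0,0,0,0.01],[0,0,0,0,0,0,0.01],[0,0,0,0,0,0,0.01]]}}

```text
clock: 19.92
eef_pos: [495.3, 203.8, 86.4]
tcp_rot: [-3.141, 0.003, -2.95]
contact_force: [-2.8, -1.2, 25.0]
opening: 0.17
grasp_force: 63.2
```

```bash
python3 -c "
from h import *
look('b')
for t in 'ab':
  p=cv2.imread(f'pics/strip_{t}.png',0)[70:150].mean(0);print(t,p[240:560:10].round(0).tolist())
" 2>/dev/null
```

```text
20.325 [495.31414    203.78309206  86.39854909] [-3.14125165e+00  2.66804028e-03 -2.94959436e+00] [-3.2388276  -1.45940363 26.3748874 ]
a [169.0, 152.0, 119.0, 101.0, 116.0, 140.0, 158.0, 162.0, 148.0, 125.0, 109.0, 98.0, 95.0, 97.0, 96.0, 96.0, 96.0, 96.0, 96.0, 95.0, 95.0, 95.0, 97.0, 101.0, 119.0, 140.0, 125.0, 84.0, 92.0, 141.0, 174.0, 170.0]
b [169.0, 152.0, 118.0, 100.0, 115.0, 136.0, 148.0, 144.0, 121.0, 96.0, 93.0, 97.0, 97.0, 97.0, 96.0, 96.0, 96.0, 96.0, 95.0, 95.0, 96.0, 100.0, 113.0, 129.0, 142.0, 146.0, 122.0, 86.0, 95.0, 142.0, 175.0, 170.0]
```

```bash
python3 -c "
from rig import order
print(order.sign_off())"
```

```text
the job is handed in; nothing more can be done
None
```

I handed the job in at about 20 s: the level is fully home in its pocket, the knob is held down on its stop at about 26 N, and the bubble is settled midway between the lines to within about 1 mm. The jars and the tin were left alone.

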